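Trip the proximity sensor of a phone in the test fixture

ROBOT

A 7-joint arm with a two-finger parallel gripper is mounted at the origin on a cart in front of the work surface, level with it; the furniture and walls round the work are solid. World frame = base frame: x ahead of the robot, y to its left, z up, the work surface at z = 0. Lengths are in mm, angles in rad, forces in N, time in s.
With the tool pointing down it reaches from about 400 to 875 mm from the base axis. Payload 4.4 kg.
Tool frame: the origin (TCP) lies at the very end of the fingers, on their centre line; the grasp point (between the pads) lies 19 mm behind it; z points along the fingers, y is the direction in which the jaws open and shut (so a half turn about z gives the same grasp; the last joint's range is limited). The gripper opens to 85 mm and grips with 20 to 120 N. Pads are 22 mm wide; open, the fingers measure 114 mm over their backs; the gripper's body (76 mm by 85 mm) begins 54 mm behind the grasp point. The pads swing forward as they close: fully open they stand 13 mm farther back than shut.
Start: joints at [1.106, 0.628, 0.038, 1.517, -0.027, 0.996, -0.02], TCP at [252.431, -598.996, 231.313] pointing down, gripper open.
Joint ranges: [-3.06, 3.06], [-0.37, 2.12], [-1.25, 1.32], [0.18, 2.47], [-1.1, 4.24], [0.23, 1.98], [-2.94, 2.94]. Speed limits (rad/s): [2.57, 2.57, 3.14, 3.14, 3.14, 3.14, 3.14].

INTERFACE

Orientations are given as [roll, pitch, yaw] about the fixed x, y, z axes, in that order (R = Rz(yaw) Ry(pitch) Rx(roll)).
In Python, from cell import ctrl, eyes gives the robot as it stands.
- The arm moves only by the tool move_arm, never from a script. Its argument "increments" is a list of rows, each a list of 6 numbers: the shift along the tool's x, y, z in cm, then the turn, a rotation vector about the tool's x, y, z in degrees. In form: [[x, y, z, wx, wy, wz], ...]. A call has 1 to 20 rows; each row is the pose to reach, as a shift and turn from the pose commanded when the call began, along the tool's axes at that moment; what a row does not reach only later rows make up. A row lasts 1/10 s, in which the tool goes at most 50 mm and 8.59 degrees, less where a joint would pass 70% of its speed; a pose out of reach is approached as far as the arm can. A call with a gripper value outside its range is refused whole. "grip" is the opening, from -1 (shut) to 1 (fully open), set as the call begins (left out, the last holds). The fingers move at their own pace and stop on an object; the grip force is fixed at half the most. Time passes only in rows, so rows that repeat a pose let the fingers close. It gives the time, the measured TCP pose, the force and the opening at its end, in the units of the state.
- ctrl.read_state(): the state, without advancing time (a new reading comes with each control period).
- eyes.get_image(name): name is "scene" or "side" or "wrist"; returns the picture (400x640x3 uint8, red, green, blue); there is no depth.
- eyes.calibration(name): a dict with "fx", "fy", "cx", "cy" (pixels), "pose" (4x4, takes a point from camera to world coordinates); the wrist camera has in their place "tool_from_camera" (4x4, takes a point from camera to tool coordinates, whose origin is the TCP and whose axes are the flange's). Camera axes: x right, y up, looking along -z (the intrinsics and any distortion apply to the point x, -y, -z); pixel columns grow to the right and rows downward; lengths in mm; the calibration is good to about 2 mm. The wrist camera is an equidistant fisheye: a pixel r from the principal point sees the ray r / f radians off the axis. A picture is of the moment at which its call begins: read the wrist's pose just before it. calibration takes no time and is no camera call.
- ctrl.finish_job(): hands the job in, once; it reports no verdict.
The state is a dict: "clock": time; "qpos": joint angles; "qd": joint speeds; "tau": joint torques, N m; "eef_pos": TCP position; "tool_rot": TCP orientation; "force": force on the tool from outside, world axes, zero at the start; "torque": the same for the moment, N m; "width": finger opening in mm.
Only numpy, scipy, OpenCV 4.12 (cv2) and the standard library are available. Lean on these libraries where they do the work, as an engineer would, in place of code of your own. Each camera call takes 0.05 s, during which the arm holds its last target. There are 200 camera calls.

TASK

Run the proximity-sensor test on the phone in the test fixture: with the lid still open, press the green start button down and let it go, then push the lid down by its red bar until it is fully home (the closed bar overhangs the button, so start comes first). Then point straight down at the phone's sensor, near the left corner of its top end, holding the fingertips one to three centimetres above the lid's clear window for three seconds without touching it, and finally draw the hand at least 20 cm away so that the sensor sees it leave. Push and point only: the phone stays in its nest and the things round the fixture stay where they lie.

Things in the scene. Friction and masses are not known exactly. Their poses are not given: they have to be found in the camera images.
- test_jig: the phone test fixture, fixed to the bench: low black base, 270 x 170 mm, its deck 30 mm high, with a hinged cream lid; origin at the centre of the underside, x towards the hinge (away from the robot), y to the left, z up. At the middle of its front edge sits the green start button; the round lamps to the right of it are not buttons.
- test_jig_lid (a joint): opening angle of the lid, rad: 0 closed, 1.0 to 1.2 as found, stop at 1.6. The hinge is stiff (0.95 N m), so the lid stays at any angle; closing it takes about 4 N at the bar. Closed, the lid lies 34 to 52 mm above the bench, with clear windows near both ends whose top face is at 52 mm; between them a black plate and, across the middle of the far window, a grey flat ribbon.
- lid_hinge (a point): point on the lid's hinge axis, middle of the lid, 50 mm above the bench; the axis runs along the fixture's y
- bar_top (a point): middle of the outer face of the lid's red front bar (100 mm long across the fixture, 14 x 14 mm in section, 247 mm from the hinge axis along the lid and standing clear of the lid); with the lid closed this is the bar's top, 76 mm above the bench. With the lid open this face looks away from the robot, so the bar is pushed from behind. The point's z axis is the normal of that face, its x axis points along the lid to the hinge.
- test_jig_start_button (a joint): how far the green start button is pressed, m: 0 out, 0.003 at its stop; spring, 8 N at the stop, about 4 N half-way; comes back by itself
- button_top (a point): centre of the green button's top, 15 mm across, about 38 mm above the bench, pressed straight down. With the lid closed, the red bar is 24 mm above it and in the way from above.
- test_phone: the phone under test: 165 x 77 x 11 mm, lit white screen with a blue strip at its top end, loose in the fixture's nest, screen up, top end towards the hinge; origin at the centre of its underside, x towards its top end
- sensor (a point): the phone's proximity sensor, on its glass near the top end: 60 mm from the phone's middle towards the hinge and 24 mm to the left of the centre line as the robot sees it (phone's +y), about 40 mm above the bench; with the lid closed it lies under the far window, left of the grey ribbon, the window's top face 13 mm above it
- phone_bench_a: a bystander: dark phone, 165 x 77 x 11 mm, flat on the mat to the right; origin at the centre of its underside
- tweezers_1: a bystander: tweezers with green grips, 128 x 15 x 9 mm, on the mat at the front right; origin at the centre of the underside
- spudger_1: a bystander: black nylon pry tool, 146 x 10 x 8 mm, on the mat at the front left; origin at the centre of the underside
- esd_brush: a bystander: black brush, 155 x 40 x 10 mm, on the mat at the left; origin at the centre of the underside
- flux_syringe: a bystander: clear beige syringe, 19 mm thick and 112 mm long, lying on the mat at the left; origin at one end
- marker_red: a bystander: white marker pen with red cap, 12 mm thick and 136 mm long, lying on the mat at the left; origin at one end
- date_stamp: a bystander: red self-inking stamp with black knob, 26 x 34 x 74 mm, standing at the far left; origin at the centre of its underside

How it is judged:
By the outcome, as a careful person would: the job done as asked, in the order asked, and still so for the second after the job is handed in, with the robot touching nothing.
It also fails if it takes over 58 s, if anything falls off the work surface, if the arm or the gripper's body presses on something with over 40 N, if the wrist force passes 120 N, or if a joint passes its speed limit or range.

## Working session

There is one attempt and no reset: what is moved stays moved. The work goes in short steps, Python scripts to look and compute and a tool call to move; the robot and the scene stay as the last step left them, time stands still between calls to the robot, and variables do not carry over. Pictures are saved under pics/ and viewed, about 8 in all and at most 12, crops included, and the job is handed in when it is done.

Besides the shell and the picture viewer there is one more tool, called after "Request:" by a JSON object that holds its "method" and its "body". move_arm: Moves the arm, as the interface text tells. Its arguments: {"type":"object","properties":{"increments":{"type":"array","items":{"type":"array","items":{"type":"number"}}},"grip":{"type":"number"}},"required":["increments"]}

```bash
mkdir -p pics; python3 - <<'E'
from cell import ctrl, eyes
import cv2,numpy as np
s=ctrl.read_state();print(s['clock'],s['eef_pos'],s['tool_rot'],s['width'],s['force'])
for n in("scene","side"):
    im=eyes.get_image(n);cv2.imwrite(f"pics/{n}0.png",im[:,:,::-1]);c=eyes.calibration(n);print(n,{k:(np.round(v,3).tolist()) for k,v in c.items()})
c=eyes.calibration("wrist");print({k:(np.round(v,3).tolist()) for k,v in c.items()})
E
```

```text
0.0 [ 252.21178917 -598.39341456  230.39079144] [-3.13971737e+00 -7.00443146e-06  3.98823251e-01] 85.65579703404318 [ 0.13358866 -0.32545805 -0.44322528]
scene {'fx': 378.51, 'fy': 378.51, 'cx': 320.034, 'cy': 198.578, 'pose': [[-0.977, -0.099, 0.188, 783.617], [0.212, -0.411, 0.887, 1029.26], [-0.011, 0.906, 0.423, 583.087], [0.0, 0.0, 0.0, 1.0]]}
side {'fx': 386.37, 'fy': 386.37, 'cx': 327.383, 'cy': 196.316, 'pose': [[0.998, -0.002, 0.064, 621.071], [0.06, 0.398, -0.915, -1256.425], [-0.024, 0.917, 0.398, 591.633], [0.0, 0.0, 0.0, 1.0]]}
{'fx': 309.707, 'fy': 309.707, 'cx': 319.394, 'cy': 198.878, 'tool_from_camera': [[0.001, 0.965, 0.261, 66.209], [1.0, -0.001, -0.0, 0.2], [0.0, 0.261, -0.965, -142.673], [0.0, 0.0, 0.0, 1.0]]}
```

View pics/scene0.png

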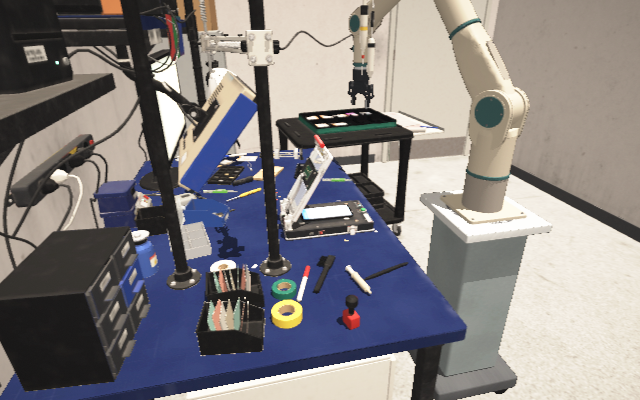

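View pics/side0.png

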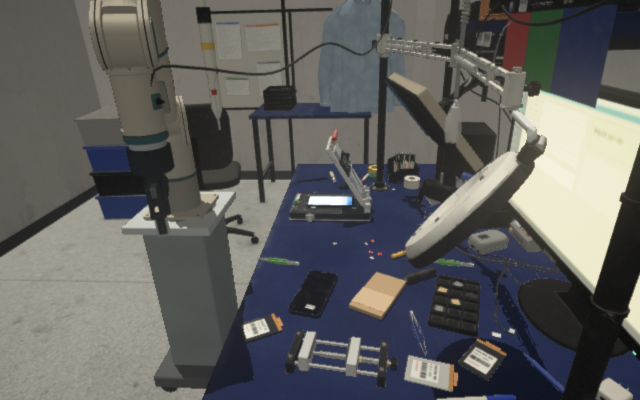

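The scene picture shows the fixture at about (325,220) with the lid open and its red bar at (320,141). In the side picture the base is at about (330,207) and the bar at (335,133). I'll enlarge both.

```bash
python3 - <<'E'
import cv2,numpy as np
a=cv2.imread("pics/scene0.png")[125:255,265:395];b=cv2.imread("pics/side0.png")[120:230,275:405]
a=cv2.resize(a,None,fx=4.5,fy=4.5,interpolation=cv2.INTER_CUBIC)
cv2.imwrite("pics/c1.png",a)
b=cv2.resize(b,None,fx=5,fy=5,interpolation=cv2.INTER_CUBIC);cv2.imwrite("pics/c2.png",b)
E
```

```text
(no output)
```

View pics/c1.png

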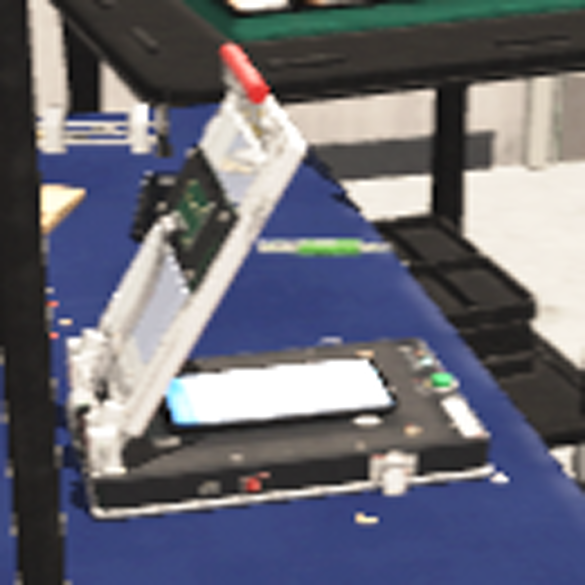

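View pics/c2.png

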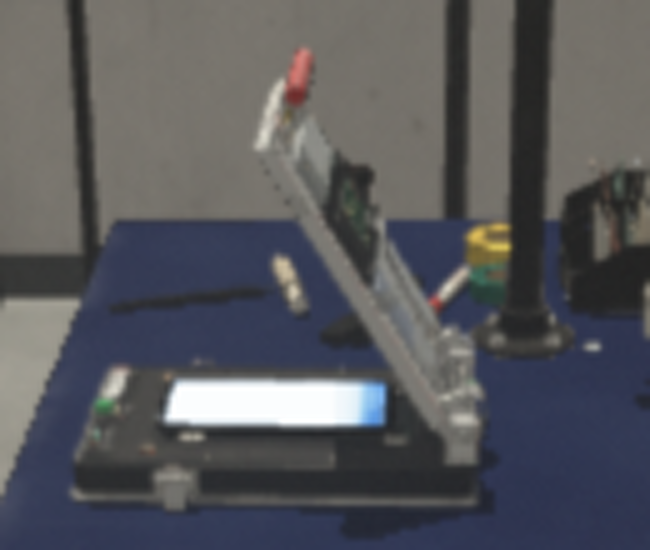

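The scene crop shows the button at crop (440,381), the bar ends at (232,52) and (260,92), and the blue strip at (180,400). The side crop shows the button at (105,406) and the bar ends at (303,55) and (298,98). I'll triangulate these.

```bash
cat >h.py <<'E'
from cell import ctrl,eyes
import numpy as np
def ray(n,u,v):
    c=eyes.calibration(n);P=np.array(c["pose"]);d=np.array([(u-c["cx"])/c["fx"],-(v-c["cy"])/c["fy"],-1]);d=P[:3,:3]@d
    return P[:3,3],d/np.linalg.norm(d)
def onz(n,u,v,z):
    o,d=ray(n,u,v);return o+d*(z-o[2])/d[2]
def tri(rs):
    A=sum(np.eye(3)-np.outer(d,d) for o,d in rs);b=sum((np.eye(3)-np.outer(d,d))@o for o,d in rs)
    p=np.linalg.solve(A,b);return p,[np.linalg.norm(np.cross(p-o,d)) for o,d in rs]
def proj_wrist(p,s):
    from scipy.spatial.transform import Rotation as R
    c=eyes.calibration("wrist");T=np.array(c["tool_from_camera"]);q=R.from_euler('xyz',s['tool_rot']).inv().apply(np.array(p)-s['eef_pos'])
    q=T[:3,:3].T@(q-T[:3,3]);x,y,z=q[0],-q[1],-q[2];r=np.hypot(x,y);t=np.arctan2(r,z)*c["fx"]
    return c["cx"]+t*x/r,c["cy"]+t*y/r
def wray(u,v,s):
    from scipy.spatial.transform import Rotation as R
    c=eyes.calibration("wrist");T=np.array(c["tool_from_camera"]);x,y=u-c["cx"],v-c["cy"];r=np.hypot(x,y);t=r/c["fx"]
    d=np.array([np.sin(t)*x/r,-np.sin(t)*y/r,-np.cos(t)]);Rt=R.from_euler('xyz',s['tool_rot'])
    return Rt.apply(T[:3,3])+s['eef_pos'],Rt.apply(T[:3,:3]@d)
E
python3 - <<'E'
from h import *
np.set_printoptions(precision=1,suppress=True)
S=lambda x,y:("scene",265+x/4.5,125+y/4.5)
D=lambda x,y:("side",275+x/5,120+y/5)
for n,a,b,z in [("button",S(440,381),D(105,406),38),("barR",S(232,52),D(298,98),None),("barL",S(260,92),D(303,55),None),
 ("ph top-left",S(173,424),D(386,382),41),("ph topright",S(170,380),D(388,427),41),("ph botL",S(393,402),D(172,381),41),("ph botR",S(382,362),D(165,425),41)]:
    print(n,*tri([ray(*a),ray(*b)]), *( [onz(*a,z),onz(*b,z)] if z else []))
for n,a in[("hingeL bottom",S(97,513)),("frontL bottom",S(490,472)),("frontR",D(72,497)),("hingeR",D(480,503))]: print(n,onz(*a,3))
E
```

```text
button [421.8 -12.2  31.8] [np.float64(0.06245923816444863), np.float64(0.06245923816441204)] [425.9  -0.4  38. ] [423.9 -26.   38. ]
barR [562.9 -61.4 269.6] [np.float64(2.3574065768306), np.float64(2.357406576830648)]
barL [564.   37.2 272.1] [np.float64(0.39422463268368596), np.float64(0.39422463268371943)]
ph top-left [621.5  18.4  37.5] [np.float64(0.332916219441787), np.float64(0.3329162194416748)] [622.9  25.   41. ] [621.2  10.4  41. ]
ph topright [617.2 -51.1  35.1] [np.float64(5.433937427259959), np.float64(5.43393742725996)] [613.5 -40.8  41. ] [622.6 -66.   41. ]
ph botL [466.7  20.7  36.9] [np.float64(0.2789760321722219), np.float64(0.27897603217211636)] [469.4  28.5  41. ] [467.6  11.5  41. ]
ph botR [462.2 -42.9  34. ] [np.float64(6.304680334385448), np.float64(6.304680334385552)] [459.1 -33.7  41. ] [470.5 -64.   41. ]
hingeL bottom [681.8  65.2   3. ]
frontL bottom [413.   73.3   3. ]
frontR [409.2 -98.4   3. ]
hingeR [ 683.7 -103.8    3. ]
```

Request:
{"method": "move_arm", "body": {"increments": [[1,-1,0,0,0,1],[3,-3.5,0.3,0,0,2],[5.5,-6.5,0.6,0,0,4],[8.5,-10,1,0,0,6],[11.5,-13.6,1.3,0,0,8],[14.5,-17.2,1.6,0,0,10],[17.5,-20.8,2,0,0,12],[20.5,-24.4,2.3,0,0,14],[23.5,-28,2.6,0,0,16],[26.5,-31.5,3,0,0,18],[29.5,-35,3.3,0,0,20],[32.5,-38.5,3.6,0,0,21],[35,-41.5,3.8,0,0,22],[37,-43.8,4,0,0,22.5],[38.2,-45,4,0,0,22.85],[38.5,-45.4,4,0,0,22.85],[38.5,-45.4,4,0,0,22.85]], "grip": -1}}

```text
clock: 1.8
eef_pos: [430.7, -30.9, 191.2]
tool_rot: [3.141, 0.001, 0.001]
force: [-0.7, -0.4, 0.2]
width: 0.0
```

```bash
python3 - <<'E'
from h import *
import cv2
s=ctrl.read_state();im=eyes.get_image("wrist");cv2.imwrite("pics/w1.png",im[:,:,::-1]);np.save("s1.npy",s,allow_pickle=True)
print(s['clock'],s['eef_pos'],s['tool_rot'],s['width'],s['force'],proj_wrist([422,-12,38],s),proj_wrist([563,-12,275],s))
E
```

```text
1.8 [430.73993065 -30.89246321 191.16942119] [3.14147008e+00 5.06297858e-04 1.38626420e-03] 0.006448865911835388 [-0.7292916  -0.35082593  0.19602227] (np.float64(300.0700292421901), np.float64(193.77123445938994)) (np.float64(239.65956683935485), np.float64(-138.20429142449476))
```

View pics/w1.png

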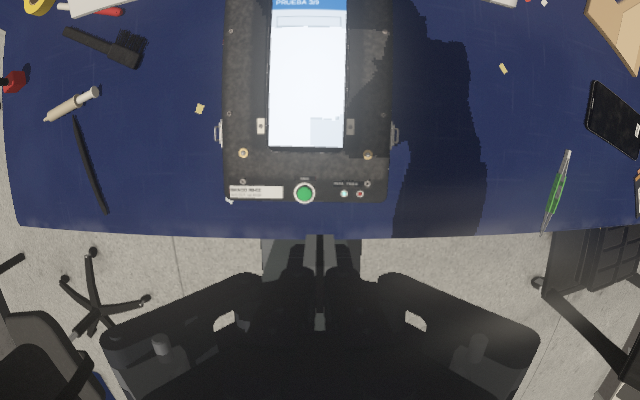

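The wrist picture shows the button at about (304.5,193), the phone's bottom corners at (268,146) and (345,149), and its sides running up to (272,5) and (346,5).

```bash
python3 - <<'E'
from h import *
np.set_printoptions(precision=1,suppress=True)
s=np.load("s1.npy",allow_pickle=True).item()
import cv2
im=cv2.imread("pics/w1.png").astype(int);b,g,r=im[...,0],im[...,1],im[...,2]
m=(g>r+50)&(g>b+30);m[:, :285]=0;m[:,325:]=0;m[:170]=0;m[215:]=0
v,u=np.nonzero(m);print(u.mean(),v.mean(),len(u),u.min(),u.max(),v.min(),v.max())
def onw(u,v,z):
    o,d=wray(u,v,s);return o+d*(z-o[2])/d[2]
for n,u,v,z in[("button",u.mean(),v.mean(),38),("phBL",268,147,41),("phBR",345,149,41),("phTL",272,8,41),("phTR",347,8,41),("baseL",223,203,30),("baseR",388,200,30)]:
    print(n,onw(u,v,z))
E
```

```text
303.95625 193.4125 160 297 311 187 200
button [422.4 -15.8  38. ]
phBL [468.8  18.1  41. ]
phBR [466.7 -55.2  41. ]
phTL [605.8  14.5  41. ]
phTR [605.  -56.7  41. ]
baseL [409.9  70.6  30. ]
baseR [ 413.6 -102.1   30. ]
```

Request:
{"method": "move_arm", "body": {"increments": [[-0.3,-0.5,2,0,0,0],[-0.6,-1,5,0,0,0],[-0.85,-1.5,8.5,0,0,0],[-0.85,-1.5,12,0,0,0],[-0.85,-1.5,14,0,0,0],[-0.85,-1.5,14.8,0,0,0],[-0.85,-1.5,15.1,0,0,0],[-0.85,-1.5,15.3,0,0,0],[-0.85,-1.5,15.4,0,0,0],[-0.85,-1.5,15.5,0,0,0],[-0.85,-1.5,15.5,0,0,0]]}}

```text
clock: 2.95
eef_pos: [422.4, -17.2, 36.6]
tool_rot: [3.141, -0.0, -0.002]
force: [-0.5, -1.6, 2.4]
width: 0.0
```

Request:
{"method": "move_arm", "body": {"increments": [[0,0,0.1,0,0,0],[0,0,0.2,0,0,0],[0,0,0.25,0,0,0],[0,0,0.3,0,0,0],[0,0,0.3,0,0,0]]}}

```text
clock: 3.45
eef_pos: [422.6, -16.9, 34.0]
tool_rot: [3.141, -0.001, -0.001]
force: [-1.9, -3.0, 11.4]
width: 0.1
```

Full press: 11.4 N is above the 8 N stop force. Next I release it and retreat upward.

Request:
{"method": "move_arm", "body": {"increments": [[0,0,-0.4,0,0,0],[0,0,-1.5,0,0,0],[0,0,-4,0,0,0],[0,0,-8,0,0,0],[0,0,-12.5,0,0,0],[0,0,-17,0,0,0],[0,0,-21.5,0,0,0],[0,0,-25,0,0,0],[0,0,-27.5,0,0,0],[0,0,-28.5,0,0,0],[0,0,-28.5,0,0,0]]}}

```text
clock: 4.55
eef_pos: [422.9, -15.5, 318.9]
tool_rot: [-3.14, -0.002, 0.001]
force: [0.1, 0.1, -0.0]
width: 0.1
```

```bash
python3 - <<'E'
from h import *
import cv2
np.set_printoptions(precision=1,suppress=True)
s=ctrl.read_state();print(s['clock'],s['eef_pos'],s['tool_rot'],s['force'])
for a,b in [((180,185),(475,165)),((255,95),(390,78)),((255,95),(430,75)),((262,47),(383,47))]:
    print(tri([ray("scene",*a),ray("side",*b)]))
print("pole foot",onz("scene",275,268,0),onz("side",381,187,0))
for n in("side","wrist"): cv2.imwrite(f"pics/{n}2.png",eyes.get_image(n)[:,:,::-1])
a=cv2.imread("pics/side2.png")[0:240,230:570];b=cv2.imread("pics/wrist2.png")[:200]
cv2.imwrite("pics/m2.png",np.vstack([cv2.resize(a,(510,360)),cv2.resize(b,(510,160))]))
E
```

```text
4.55 [422.9 -15.5 318.9] [-3.1 -0.   0. ] [ 0.1  0.1 -0. ]
(array([991.9, -59.1, 168.5]), [np.float64(24.10580928586958), np.float64(24.105809285869903)])
(array([745.5, 121.4, 432.3]), [np.float64(3.397825563451371), np.float64(3.3978255634511525)])
(array([790.4, -60.6, 431.8]), [np.float64(63.791675300661474), np.float64(63.7916753006615)])
(array([718.2,  94.6, 533.1]), [np.float64(1.768047570213516), np.float64(1.7680475702136536)])
pole foot [730.4 199.    0. ] [737.3 200.6   0. ]
```

View pics/m2.png

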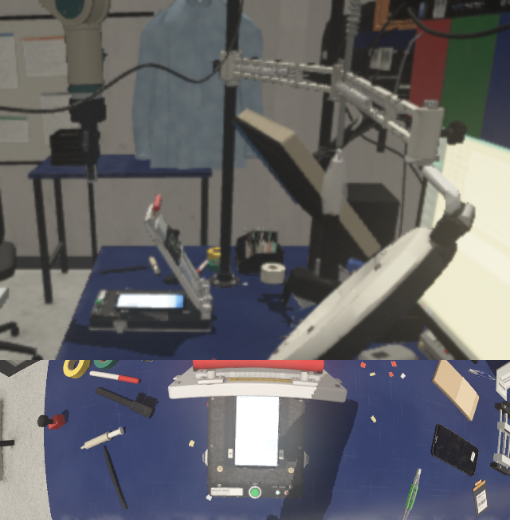

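The route is clear: the nearest panel is at x≥745 and the bar's y is about -16. I go over the bar and lower the fingertips behind it.

Request:
{"method": "move_arm", "body": {"increments": [[1,0,0,0,0,0],[3.5,0,0,0,0,0],[7,0,0,0,0,0],[11,0,0,0,0,0],[14.5,0,0,0,0,0],[17,0,0,0,0,0],[18,0,0,0,0,0],[18,0,1.5,0,0,0],[18,0,3.5,0,0,0],[18,0,4.7,0,0,0],[17.8,0,4.9,0,0,0],[17.3,0,4.9,0,0,0],[16.9,0,4.9,0,0,0],[16.6,0,4.9,0,0,0],[16.6,0,4.9,0,0,0]]}}

```text
clock: 6.15
eef_pos: [588.2, -16.1, 270.1]
tool_rot: [-3.141, -0.001, -0.0]
force: [-0.2, -0.4, -0.2]
width: 0.2
```

Request:
{"method": "move_arm", "body": {"increments": [[-0.2,0,0,0,0,0],[-0.4,0,0,0,0,0],[-0.6,0,0,0,0,0],[-0.8,0,0,0,0,0],[-1.0,0,0,0,0,0]]}}

```text
clock: 6.65
eef_pos: [579.2, -16.2, 269.6]
tool_rot: [3.141, -0.002, 0.0]
force: [3.2, 0.8, -1.0]
width: 0.4
```

```bash
python3 - <<'E'
from h import *
import cv2
s=ctrl.read_state();print(s['clock'],s['eef_pos'],s['force'])
a=eyes.get_image("side")[80:220,260:420,::-1]
cv2.imwrite("pics/s3.png",cv2.resize(a,None,fx=4,fy=4,interpolation=cv2.INTER_CUBIC))
E
```

```text
6.65 [579.16937451 -16.18365821 269.63938917] [ 3.15301366  0.84651704 -1.03657109]
```

View pics/s3.png

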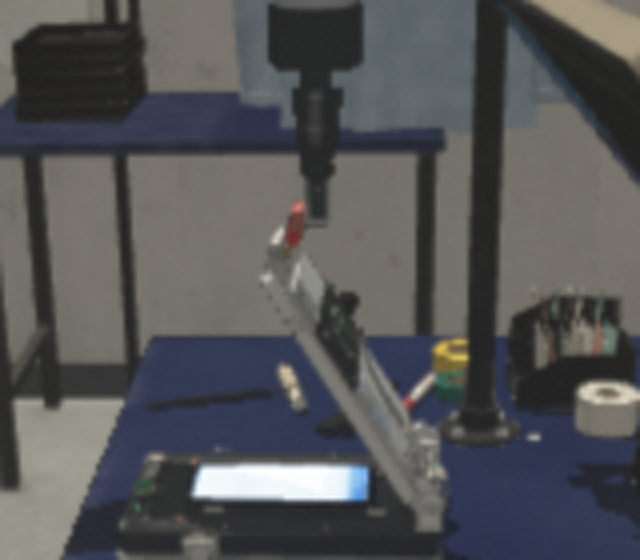

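The side picture shows the fingertips right behind the bar at crop (315,222), with 3.2 N contact. I'll compute the arc.

```bash
python3 - <<'E'
import numpy as np
t0=np.array([579.2,269.6])
for i,th in enumerate(np.linspace(1.03,0,23)):
    a=240.5+6.5*min(1,i/12); n=np.array([np.sin(th),np.cos(th)])
    p=np.array([675.5,50])+a*np.array([-np.cos(th),np.sin(th)])+26*n+[5.2-3*i/22,0]-3*n*min(1,i/3)
    d=(p-t0)/10;print(i,round(th,2),f"[{d[0]:.1f}, 0, {-d[1]:.1f}, 0,0,0]")
E
```

```text
0 1.03 [-0.0, 0, 0.0, 0,0,0]
1 0.98 [-1.1, 0, 0.5, 0,0,0]
2 0.94 [-2.3, 0, 1.1, 0,0,0]
3 0.89 [-3.4, 0, 1.7, 0,0,0]
4 0.84 [-4.3, 0, 2.3, 0,0,0]
5 0.8 [-5.3, 0, 3.0, 0,0,0]
6 0.75 [-6.2, 0, 3.7, 0,0,0]
7 0.7 [-7.1, 0, 4.4, 0,0,0]
8 0.66 [-8.0, 0, 5.2, 0,0,0]
9 0.61 [-8.8, 0, 6.0, 0,0,0]
10 0.56 [-9.6, 0, 6.9, 0,0,0]
11 0.52 [-10.3, 0, 7.8, 0,0,0]
12 0.47 [-11.0, 0, 8.8, 0,0,0]
13 0.42 [-11.6, 0, 9.8, 0,0,0]
14 0.37 [-12.2, 0, 10.8, 0,0,0]
15 0.33 [-12.7, 0, 11.8, 0,0,0]
16 0.28 [-13.2, 0, 12.9, 0,0,0]
17 0.23 [-13.6, 0, 14.0, 0,0,0]
18 0.19 [-13.9, 0, 15.1, 0,0,0]
19 0.14 [-14.2, 0, 16.2, 0,0,0]
20 0.09 [-14.5, 0, 17.4, 0,0,0]
21 0.05 [-14.7, 0, 18.5, 0,0,0]
22 0.0 [-14.9, 0, 19.7, 0,0,0]
```

Request:
{"method": "move_arm", "body": {"increments": [[-0.6,0,0.25,0,0,0],[-1.1,0,0.5,0,0,0],[-1.7,0,0.8,0,0,0],[-2.3,0,1.1,0,0,0],[-2.9,0,1.4,0,0,0],[-3.4,0,1.7,0,0,0],[-3.9,0,2.0,0,0,0],[-4.3,0,2.3,0,0,0],[-4.8,0,2.65,0,0,0],[-5.3,0,3.0,0,0,0],[-5.8,0,3.35,0,0,0],[-6.2,0,3.7,0,0,0]]}}

```text
clock: 7.9
eef_pos: [515.9, -16.2, 232.0]
tool_rot: [-3.142, 0.0, -0.0]
force: [2.4, -0.1, 1.4]
width: 0.7
```

```bash
python3 - <<'E'
from h import *
import cv2
s=ctrl.read_state();print(s['clock'],s['eef_pos'],s['force'])
a=eyes.get_image("side")[80:220,260:420,::-1]
cv2.imwrite("pics/s4.png",cv2.resize(a,None,fx=4,fy=4,interpolation=cv2.INTER_CUBIC))
E
```

```text
7.9 [515.91615287 -16.15328524 232.01323051] [ 2.42708148 -0.08588958  1.38516782]
```

View pics/s4.png

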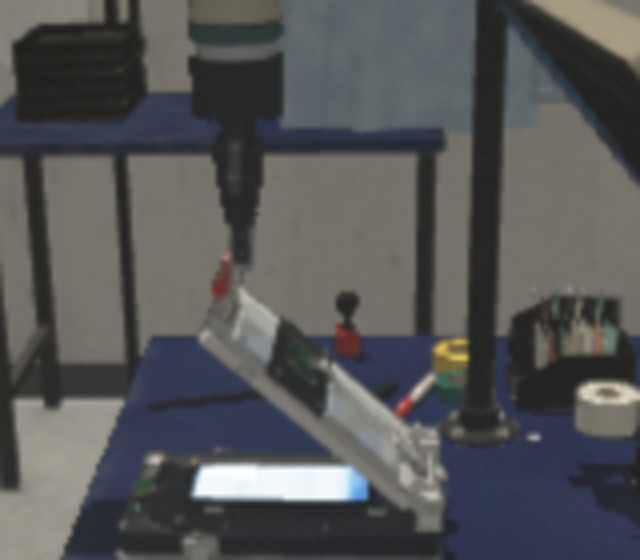

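Request:
{"method": "move_arm", "body": {"increments": [[-0.5,0,0.3,0,0,0],[-0.95,0,0.6,0,0,0],[-1.4,0,0.95,0,0,0],[-1.85,0,1.35,0,0,0],[-2.25,0,1.75,0,0,0],[-2.65,0,2.15,0,0,0],[-3.05,0,2.6,0,0,0],[-3.45,0,3.05,0,0,0],[-3.8,0,3.5,0,0,0],[-4.15,0,4.0,0,0,0],[-4.5,0,4.5,0,0,0],[-4.8,0,5.0,0,0,0],[-5.1,0,5.5,0,0,0],[-5.4,0,6.0,0,0,0]]}}

```text
clock: 9.35
eef_pos: [462.0, -16.0, 171.9]
tool_rot: [-3.141, 0.0, 0.0]
force: [0.7, 0.5, 1.6]
width: 0.2
```

```bash
python3 - <<'E'
from h import *
import cv2
s=ctrl.read_state();print(s['clock'],s['eef_pos'],s['force'])
a=eyes.get_image("side")[80:220,260:420,::-1]
cv2.imwrite("pics/s5.png",cv2.resize(a,None,fx=4,fy=4,interpolation=cv2.INTER_CUBIC))
E
```

```text
9.35 [462.02792662 -15.96976746 171.86170983] [0.7486197  0.4761721  1.62323667]
```

View pics/s5.png

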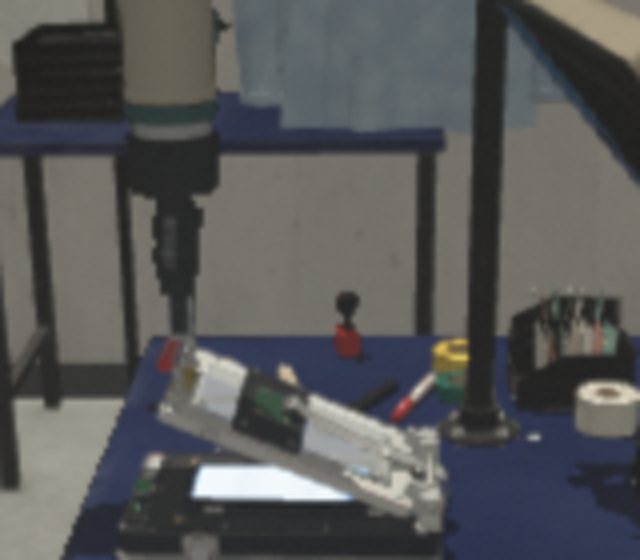

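Request:
{"method": "move_arm", "body": {"increments": [[-0.4,0,0.5,0,0,0],[-0.7,0,1.0,0,0,0],[-1.0,0,1.5,0,0,0],[-1.3,0,2.0,0,0,0],[-1.5,0,2.5,0,0,0],[-1.8,0,3.1,0,0,0],[-2.0,0,3.7,0,0,0],[-2.2,0,4.2,0,0,0],[-2.4,0,4.8,0,0,0],[-2.6,0,5.3,0,0,0],[-2.8,0,5.9,0,0,0],[-2.9,0,6.4,0,0,0],[-3.0,0,7.0,0,0,0],[-3.1,0,7.6,0,0,0],[-3.2,0,8.1,0,0,0],[-3.2,0,8.6,0,0,0],[-3.2,0,9.1,0,0,0],[-3.3,0,9.4,0,0,0],[-3.3,0,9.6,0,0,0]]}}

```text
clock: 11.3
eef_pos: [429.6, -16.2, 76.1]
tool_rot: [3.142, -0.0, -0.0]
force: [-0.5, -0.7, 1.1]
width: 0.4
```

Request:
{"method": "move_arm", "body": {"increments": [[0,0,0.15,0,0,0],[0,0,0.3,0,0,0],[0,0,0.4,0,0,0],[0,0,0.5,0,0,0],[0,0,0.5,0,0,0]]}}

```text
clock: 11.8
eef_pos: [429.7, -16.2, 75.4]
tool_rot: [-3.137, -0.004, -0.002]
force: [-9.9, 2.1, 64.7]
width: -0.5
```

Request:
{"method": "move_arm", "body": {"increments": [[0,0,-0.6,0,0,0],[0,0,-2,0,0,0],[0,0,-5,0,0,0],[0,0,-9,0,0,0],[1,0,-13,0,0,0],[4,0,-16,0,0,0],[8,0,-18,0,0,0],[11,0,-18,0,0,0],[12,0,-18,0,0,0],[12,0,-18,0,0,0],[12,0,-18,0,0,0]]}}

```text
clock: 12.9
eef_pos: [547.6, -16.4, 250.5]
tool_rot: [-3.141, 0.003, -0.001]
force: [-0.2, 0.5, -0.1]
width: 0.2
```

```bash
python3 - <<'E'
from h import *
import cv2
s=ctrl.read_state();print(s['clock'],s['eef_pos'],s['tool_rot'],s['force']);np.save("s6.npy",s,allow_pickle=True)
a=eyes.get_image("wrist");cv2.imwrite("pics/w6.png",a[:,:,::-1]);print(proj_wrist([604,4,41],s))
cv2.imwrite("pics/w6c.png",cv2.resize(a[60:400,190:450,::-1],None,fx=2.2,fy=1.75,interpolation=cv2.INTER_CUBIC))
E
```

```text
12.9 [547.62153404 -16.40162088 250.52844253] [-3.14138957e+00  2.81147670e-03 -1.14634872e-03] [-0.19475725  0.47867278 -0.06028866]
(np.float64(301.2317883793217), np.float64(125.24987847256305))
```

View pics/w6c.png

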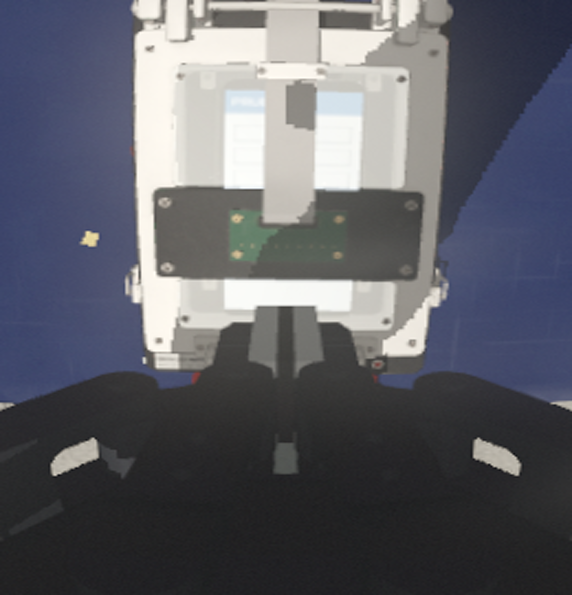

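The lid is closed flat. The phone screen's top corners are at crop (224,90) and (364,92), with the grey ribbon at x 265–320.

```bash
python3 - <<'E'
from h import *
np.set_printoptions(precision=1,suppress=True)
s=np.load("s6.npy",allow_pickle=True).item()
def onc(x,y,z):
    o,d=wray(190+x/2.2,60+y/1.75,s);return o+d*(z-o[2])/d[2]
for n,x,y,z in[("TL",224,90,41),("TR",364,92,41),("ribbonL",265,130,53),("ribbonR",318,130,53),("winL",178,130,52),("winR",405,130,52),("win far",290,68,52),("win near",240,188,52),("screenL near",224,185,41),("screenR near",362,185,41)]: print(n,onc(x,y,z))
E
```

```text
TL [619.9  14.5  41. ]
TR [618.8 -57.1  41. ]
ribbonL [594.3  -6.7  53. ]
ribbonR [594.4 -33.   53. ]
winL [594.8  37.   52. ]
winR [595. -77.  52.]
win far [633.3 -19.1  52. ]
win near [557.3   6.2  52. ]
screenL near [557.5  15.3  41. ]
screenR near [557.6 -57.   41. ]
```

Request:
{"method": "move_arm", "body": {"increments": [[1.5,-0.5,0,0,0,0],[4,-1.4,0,0,0,0],[5.4,-1.9,1,0,0,0],[5.65,-1.95,4,0,0,0],[5.65,-1.95,8,0,0,0],[5.65,-1.95,12,0,0,0],[5.65,-1.95,15,0,0,0],[5.65,-1.95,16.8,0,0,0],[5.65,-1.95,17.6,0,0,0],[5.65,-1.95,17.85,0,0,0],[5.65,-1.95,17.85,0,0,0],[5.65,-1.95,17.85,0,0,0]]}}

```text
clock: 14.15
eef_pos: [606.6, 3.2, 73.9]
tool_rot: [3.142, -0.002, -0.0]
force: [-0.5, 0.1, 0.8]
width: -0.2
```

```bash
python3 - <<'E'
from h import *
import cv2
s=ctrl.read_state();print(s['clock'],s['eef_pos'],s['tool_rot'],s['force'])
a=eyes.get_image("side")[100:220,270:400,::-1];b=eyes.get_image("scene")[125:245,265:395,::-1]
cv2.imwrite("pics/s7.png",cv2.resize(np.hstack([a,b]),None,fx=3,fy=3,interpolation=cv2.INTER_CUBIC))
E
```

```text
14.15 [606.59404796   3.24875143  73.93659331] [ 3.14156991e+00 -1.87067408e-03 -6.10426101e-05] [-0.48459406  0.09599184  0.78003809]
```

View pics/s7.png

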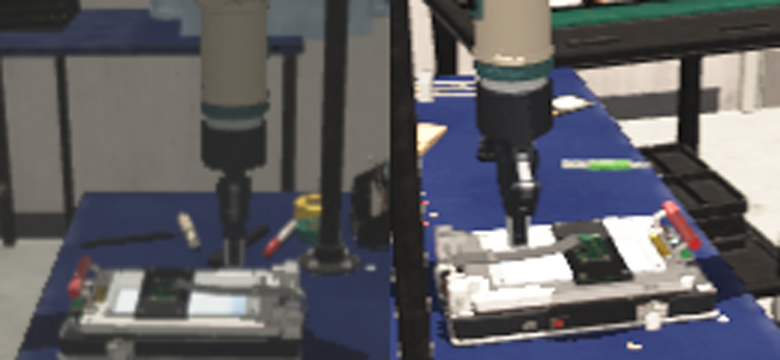

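The lid is closed, and the fingertips hover over the far window, left of the ribbon, at side-crop (233,265). I'll trim 2 mm and hold.

Request:
{"method": "move_arm", "body": {"increments": [[-0.2,0,0.2,0,0,0],[-0.2,0,0.2,0,0,0],[-0.2,0,0.2,0,0,0],[-0.2,0,0.2,0,0,0],[-0.2,0,0.2,0,0,0],[-0.2,0,0.2,0,0,0],[-0.2,0,0.2,0,0,0],[-0.2,0,0.2,0,0,0],[-0.2,0,0.2,0,0,0],[-0.2,0,0.2,0,0,0],[-0.2,0,0.2,0,0,0],[-0.2,0,0.2,0,0,0],[-0.2,0,0.2,0,0,0],[-0.2,0,0.2,0,0,0],[-0.2,0,0.2,0,0,0],[-0.2,0,0.2,0,0,0],[-0.2,0,0.2,0,0,0],[-0.2,0,0.2,0,0,0],[-0.2,0,0.2,0,0,0],[-0.2,0,0.2,0,0,0]]}}

```text
clock: 16.25
eef_pos: [603.9, 3.4, 70.8]
tool_rot: [-3.142, -0.0, -0.0]
force: [-0.4, 0.8, -0.1]
width: -0.0
```

Request:
{"method": "move_arm", "body": {"increments": [[0,0,0,0,0,0],[0,0,0,0,0,0],[0,0,0,0,0,0],[0,0,0,0,0,0],[0,0,0,0,0,0],[0,0,0,0,0,0],[0,0,0,0,0,0],[0,0,0,0,0,0],[0,0,0,0,0,0],[0,0,0,0,0,0],[0,0,0,0,0,0],[0,0,0,0,0,0],[0,0,0,0,0,0],[0,0,0,0,0,0],[0,0,0,0,0,0],[0,0,0,0,0,0],[0,0,0,0,0,0],[0,0,0,0,0,0]]}}

```text
clock: 18.05
eef_pos: [604.0, 3.4, 70.8]
tool_rot: [-3.142, -0.0, 0.0]
force: [1.2, 0.2, -0.3]
width: 0.2
```

Request:
{"method": "move_arm", "body": {"increments": [[0,0,-0.5,0,0,0],[0,0,-2,0,0,0],[0,0,-5,0,0,0],[-2,0,-9,0,0,0],[-5,0,-13,0,0,0],[-8,0,-17,0,0,0],[-11,0,-20,0,0,0],[-14,0,-22,0,0,0],[-16.5,0,-23,0,0,0],[-18,0,-23,0,0,0],[-18,0,-23,0,0,0],[-18,0,-23,0,0,0]]}}

```text
clock: 19.25
eef_pos: [424.6, 3.5, 301.6]
tool_rot: [-3.141, -0.002, 0.0]
force: [0.3, 0.7, 0.2]
width: -0.0
```

```bash
python3 - <<'E'
from h import *
import cv2
s=ctrl.read_state();print(s['clock'],s['eef_pos'],s['force'])
a=cv2.resize(eyes.get_image("wrist")[:,:,::-1],(640,400));b=cv2.resize(eyes.get_image("scene")[100:300,240:440,::-1],(200,200));c=cv2.resize(eyes.get_image("side")[100:300,240:440,::-1],(200,200))
cv2.imwrite("pics/f.png",np.vstack([a,np.hstack([b,c,np.zeros((200,240,3),np.uint8)])])[:600])
E
```

```text
19.25 [424.59576975   3.53846312 301.55019597] [0.27536494 0.68578312 0.23730975]
```

View pics/f.png

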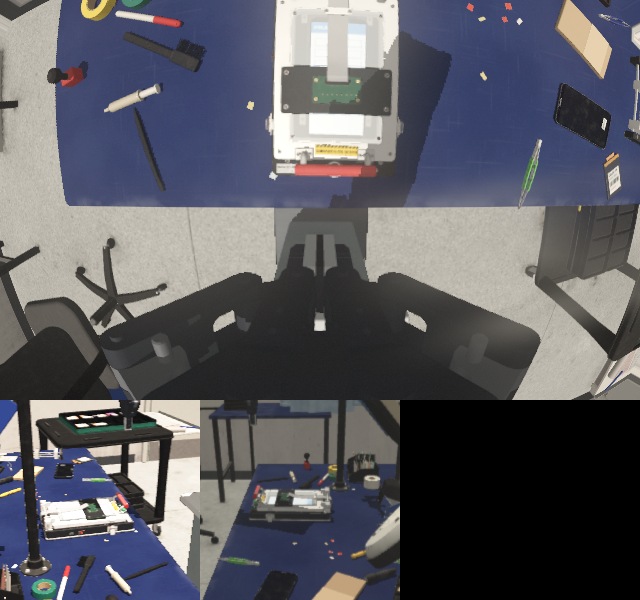

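The final picture shows the lid flat and closed, with the red bar at (327,170). The things round the fixture are undisturbed and the hand is clear.

```bash
python3 -c "
from cell import ctrl
print(ctrl.finish_job())"
```

```text
the job is handed in; nothing more can be done
None
```

I ran the proximity-sensor test in the order asked and handed it in at about 19.4 s of the 58 s allowed; no verdict came back.

- **Start button:** with the lid open, I pressed it until the force read 11.4 N (its stop is at 8 N), then released it.
- **Lid:** I pushed it down by the red bar until the tip stopped at z = 75.4 mm (closed bar top is 76 mm). A final check push read 64.7 N at the wrist through the fingertips. That is harder than it needed to be, but below the 120 N wrist limit.
- **Pointing at the sensor:** I held the fingertips straight down at (604, 3.4, 70.8) mm, about 19 mm above the far window, for more than 3.8 s without contact. The sensor position I measured was about (604, 3) mm.
- **Withdrawal:** I then drew the hand about 29 cm away.

In the last pictures the lid is flat and closed, the phone is in its nest and the surrounding items look undisturbed. The force reading was about zero.

I had no direct reading of the button or lid joints. Those two steps rest on the force and position readings, plus the pictures for the lid.

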